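# Put the record weight away in its case with a folding lid stay

## Task

Raise the lid of the grey case and lock its folding stay by bringing the knee down past straight to its stop; then set the brass record weight upright in the case's empty right-hand bay without dropping it. Then break the stay's knee upward again and lower the lid gently until it is fully shut, never forcing the stay or slamming the lid, and leave everything else on the bench where it is.

Things in the scene. Friction and masses are not known exactly. Their poses are not given: they have to be found in the camera images.
- lid (a joint): angle of the blue lid (rad): 0 shut, 1.38 at most (stay exactly straight), 1.37 with the stay locked. The hinge is stiff (0.6 N m of friction): the lid, 0.45 kg, stays at whatever angle it is left at; about 5 N at the handle raises it; from 0.3 rad down press on the lid or its bar (under 5 N)
- knee (a joint): opening of the stay's knee (rad): 0 with the lid shut (stay folded), 2.94 when the stay is exactly straight, 3.14 at its stop, past straight: locked, it stays there and holds the lid up. Linked to the lid (one freedom in all): lid 1.33 goes with knee 2.45, lid 1.2 with 1.99. To lower the lid the knee must be lifted back out through straight
- case_hinge (a point): middle of the lid's hinge axis, at the far rim of the fixed grey case, 75 mm above the bench. Axes are the case's: x from the front (handle side) to the hinge, y to the left along the hinge, z up. The case spans x = -200 to 0, y = -130 to 130 mm from here; open-topped, walls and floor 5 mm, with a wall along x at y = 0 that makes two bays
- lid_handle (a point): middle of the lid's orange pull bar: round, 12 mm thick, 110 mm long along y, 245 mm from the hinge axis and 4 mm above its level when shut (79 mm above the bench); 39 mm free between bar and lid edge. The lid is a blue plate 200 x 260 x 8 mm; raised, the bar swings up and over towards the hinge and this point's axes turn with it
- stay_pivot (a point): axis of the stay's lower pivot, along the case's y, fixed on the case's left (+y) side, 150 mm in front of the hinge axis and level with it; the point is in the plane of the knob's middle (y = 188 mm in case axes). The stay is two flat steel links (lower 62, upper 104 mm) outside the left wall; the upper ends at the lid's side, 105 mm from the hinge
- knee_knob (a point): middle of the red knob at the knee: cylinder 16 mm thick, 38 mm long along the case's y, on a pin left of the links (48 mm away). It swings at 62 mm about stay_pivot. Its direction from there, as an angle from the case's +x up towards +z: 2.66 rad lid shut, 0.67 stay straight, 0.54 locked. Push it down to lock, lift it up and forward to break. Moving the knob alone lowers the lid to 0.3 rad
- bay (a point): a point on the dark floor of the case's empty right-hand bay (8 mm above the bench), 20 mm in front of the bay's middle. The bay is 190 (x) x 122 (y) mm, 67 mm deep
- weight_center (a point): centre of the brass record weight: a plain upright cylinder 56 mm across, 55 mm high, 0.3 to 0.65 kg; this point is 27.5 mm above its underside, z along its axis
- tape: roll of white tape lying flat, 76 mm across, 24 mm high, 52 mm hole; bystander
- jar: small amber jar with black cap, 48 mm across, 60 mm high; bystander
- knife: yellow trimming knife lying flat, 145 mm long; bystander
- record: blue record lying flat, 175 mm across, 5 mm thick, white label; bystander
- brush: flat brush with a wooden handle lying flat, some 150 mm long; bystander
- mug: white mug, 76 mm across, 85 mm high; bystander
Mind the look-alikes: they are no part of the job. Of the things that look like the part that bears weight_center, the largest one is meant.

How it is judged (in metres and radians):
On the way, in this order (a step that is already met when the one before it is completed fails the run):
1. the lid is up and the stay is locked: knee pushed past straight (above 3.04) (value of joint knee above 3.04 rad and value of joint lid above 1.3 rad), for 0.3 s.
2. the weight stands released on the floor of the right-hand bay while the stay is locked (value of joint knee above 3.04 rad and z of weight_center in the frame of bay below 0.0325 m and x of weight_center in the frame of case_hinge between -0.195 and -0.005 m and y of weight_center in the frame of case_hinge between -0.125 and -0.003 m and angle between weight_center's own z axis and vertical below 0.12 rad and contact force between the fingers and weight below 0.1 N), for 0.2 s.
At the end, for the whole second after the job is handed in: The lid is shut (within 0.035 rad, 9 mm at the bar) with the stay folded (knee below 0.3 rad), and the weight stands still and upright (within 0.12 rad) on the floor of the right-hand bay (value of joint lid below 0.035 rad and value of joint knee below 0.3 rad and z of weight_center in the frame of bay below 0.0325 m and x of weight_center in the frame of case_hinge between -0.195 and -0.005 m and y of weight_center in the frame of case_hinge between -0.125 and -0.003 m and angle between weight_center's own z axis and vertical below 0.12 rad and linear speed of weight below 0.02 m/s); the robot touches nothing.
It fails at once if the stay is forced backward beyond its stop (knee above 3.3) (value of joint knee above 3.3 rad).
It fails at once if the lid is slammed (faster than 1.5 rad/s in the last 0.25 rad of closing) (value of joint lid below 0.25 rad and velocity of joint lid below -1.5 rad/s).
It fails at once if the weight is dropped into the case (faster than 0.6 m/s inside the bay) (linear speed of weight above 0.6 m/s and z of weight_center in the frame of bay below 0.07 m and x of weight_center in the frame of case_hinge between -0.2 and 0 m and y of weight_center in the frame of case_hinge between -0.13 and 0 m).
It fails at once if a bystander is moved by more than 30 mm (distance of any of tape, jar, knife, record, brush, mug from where it was at the start of the episode above 0.03 m).
It also fails if it takes over 72 s, if anything falls off the work surface, if the arm or the gripper's body presses on something with over 40 N, if the wrist force passes 120 N, or if a joint passes its speed limit or range.

## Robot

A 6-joint arm with a two-finger parallel gripper is mounted at the origin on the work surface. World frame = base frame: x ahead of the robot, y to its left, z up, the work surface at z = 0. Lengths are in m, angles in degrees, forces in N, time in s.
With the tool pointing down it reaches from about 0.325 to 0.775 m from the base axis. Payload 5.5 kg.
Tool frame: the origin (TCP) lies at the very end of the fingers, on their centre line; the grasp point (between the pads) lies 19 mm behind it; z points along the fingers, y is the line along which they close (so a half turn about z gives the same grasp; the last joint's range is limited). The gripper opens to 85 mm and grips with 20 to 120 N. Pads are 22 mm wide; open, the fingers measure 114 mm over their backs; the gripper's body (76 mm by 85 mm) begins 54 mm behind the grasp point. The pads swing forward as they close: fully open they stand 13 mm farther back than shut.
Start: joints at [-79.28, 5.22, 70.514, -0, 104.267, -3.249], TCP at [0.145, -0.582, 0.231] pointing down, gripper open.
Joint ranges: [-164.24, 164.24], [-49.07, 125.15], [9.68, 141.18], [-86.29, 266.29], [3.28, 154.24], [-151.56, 151.56]. Speed limits (degrees/s): [147.25, 147.25, 172.46, 180, 180, 180].

## Interface

Orientations are given as [roll, pitch, yaw] about the fixed x, y, z axes, in that order (R = Rz(yaw) Ry(pitch) Rx(roll)).
In Python, from plant import env gives the robot as it stands. The module is installed in compiled form; this text tells all that it offers.
- The arm moves only by the tool play_rows, never from a script. Its argument "deltas" is a list of rows, each an object of numbers: "jaw": the gripper command: -1 is shut, 1 is fully open, values between are in proportion; "tx", "ty", "tz": the shift along the tool's x, y, z scaled (see below); "rx", "ry", "rz": the turn, a rotation vector about the tool's x, y, z scaled (see below). A call has 1 to 10 rows; each row shifts and turns the commanded pose from where the row before left it, along the tool's axes as they then stand; what a row does not reach is not made up. The controller multiplies each number of a shift by 0.3 m and each number of a turn by 0.12 rad. A row lasts 1/10 s, in which the tool goes at most 50 mm and 8.59 degrees, less where a joint would pass 70% of its speed; a pose out of reach is approached as far as the arm can. A call with a number of a shift or a turn outside -1 to 1 is refused whole. A call with a gripper value outside its range is refused whole. The fingers move at their own pace and stop on an object; "newtons" is the grip in N (left out, the last holds). Time passes only in rows, so rows that do not move let the fingers close. It gives the time, the measured TCP pose, the force, the opening and the grip force at its end, in the units of the state.
- env.state(): the state, without advancing time (a new reading comes with each control period).
- env.snapshot(name): name is "scene" or "side" or "wrist"; returns a dict with "img" (480x640x3 uint8, red, green, blue), "z_map" (480x640 float32, m along the optical axis (not along the pixel's ray), 0 where there is no reading), "camera_matrix" (3x3 intrinsics, pixels), "rvec" (rotation vector, rad) and "tvec" (3), from world to camera coordinates, as OpenCV has them. Camera axes: x right, y down, z forward; pixel columns grow to the right and rows downward; lengths in m; the calibration is good to about 2 mm. A picture is of the moment at which its call begins.
- env.close_job(): hands the job in; it is judged then, once.
The state is a dict: "time_s": time; "q": joint angles; "dq": joint speeds; "joint_efforts": joint torques, N m; "ee_pos": TCP position; "ee_rot": TCP orientation; "wrist_force": force on the tool from outside, world axes, zero at the start; "torque": the same for the moment, N m; "gripper_width": finger opening in m; "grasp_force": force on a finger pad.
Only numpy, scipy, OpenCV 4.12 (cv2) and the standard library are available. Lean on these libraries where they do the work, as an engineer would, in place of code of your own. Each camera call takes 0.05 s, during which the arm holds its last target. There are 200 camera calls.

## Working session

There is one attempt and no reset: what is moved stays moved. The work goes in short steps, Python scripts to look and compute and a tool call to move; the robot and the scene stay as the last step left them, time stands still between calls to the robot, and variables do not carry over. Pictures are saved under pics/ and viewed, at most 10 in all, crops included, and the job is handed in when it is done.

Besides the shell and the picture viewer there is one more tool, called after "Emit:" in YAML: its name, and indented under it one key for each argument. play_rows: Moves the arm, as the interface text tells. Shifts and turns lie within -1 to 1; 1 stands for 0.3 m of shift or 0.12 rad of turn. Its arguments: {"type":"object","properties":{"deltas":{"type":"array"},"newtons":{"type":"number"}},"required":["deltas"]}

```bash
mkdir -p pics
cat > h.py <<'E'
import numpy as np, cv2
from plant import env
from scipy.spatial.transform import Rotation as Ro
def snap(n):
    s=env.snapshot(n); R=cv2.Rodrigues(np.array(s["rvec"],float))[0]; t=np.array(s["tvec"],float).ravel()
    K=np.array(s["camera_matrix"]); z=s["z_map"]; v,u=np.mgrid[:480,:640]
    P=np.stack([(u-K[0,2])/K[0,0]*z,(v-K[1,2])/K[1,1]*z,z],-1)
    W=(P-t)@R; W[z==0]=np.nan
    return s["img"],W,(R,t,K)
def proj(c,p):
    R,t,K=c; q=K@(R@np.array(p)+t); return q[:2]/q[2]
E
python3 - <<'E'
from h import *
a=[]
for n in("scene","side"):
    i,W,c=snap(n); np.savez(n+"0.npz",i=i,W=W); print(n,-c[0].T@c[1]); a.append(i)
    cv2.imwrite(f"pics/{n}0.png",i[...,::-1])
print(env.state())
E
```

```text
scene [ 1.1393826  -0.28538359  1.18051906]
side [ 0.28218584 -0.76283472  0.80276849]
{'time_s': 0.1, 'q': array([-7.92805968e+01,  5.25999682e+00,  7.05735441e+01,  2.53954312e-03,
        1.04265602e+02, -3.24888609e+00]), 'dq': array([ 0.05989806, -0.08035026, -0.18397721, -0.01855203, -0.03431214,
       -0.04973857]), 'joint_efforts': array([ 2.74340782e-03, -4.60218680e+01, -4.19217682e+01, -4.00780857e-05,
        1.06335513e-02, -3.73949511e-07]), 'ee_pos': array([ 0.14479737, -0.5820235 ,  0.23026551]), 'ee_rot': array([-1.79901156e+02, -8.07709965e-03,  1.39689060e+01]), 'wrist_force': array([ 0.0418103 ,  0.51687827, -0.18025661]), 'torque': array([-0.02381006, -0.04385273,  0.02668336]), 'grasp_force': 0.0, 'gripper_width': 0.08542260286309135}
```

View pics/scene0.png

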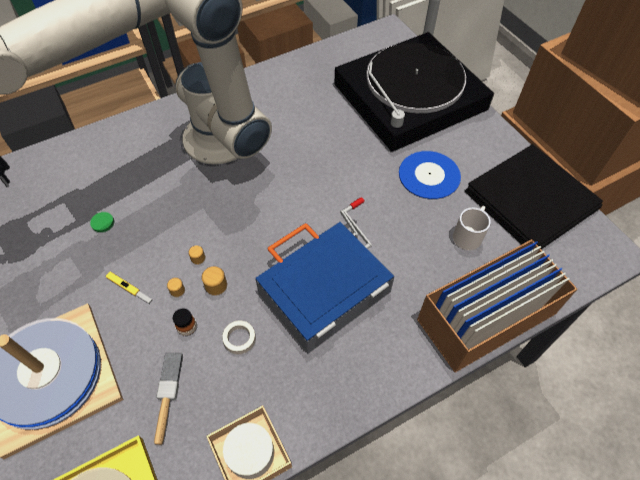

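View pics/side0.png

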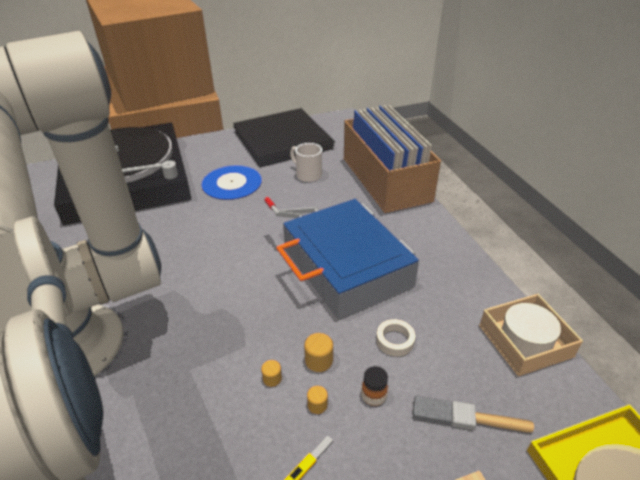

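The scene picture shows the blue-lidded case at (325,280), the orange bar at (292,240) and the red knob at (357,203). There are three brass cylinders at (214,280), (196,254) and (175,286). The one at (214,280) is the largest, so it should be the weight. I'll measure it and confirm in a crop.

Run:
```python
from h import *
for n in("scene","side"):
    d=np.load(n+"0.npz"); i,W=d["i"],d["W"]; print(n)
    hsv=cv2.cvtColor(i,cv2.COLOR_RGB2HSV); H,S,V=[hsv[...,k].astype(int) for k in range(3)]
    X,Y,Z=W[...,0],W[...,1],W[...,2]
    def rep(nm,m):
        k,l,st,ce=cv2.connectedComponentsWithStats(m.astype(np.uint8))
        for j in range(1,k):
            if st[j,4]>40:
                p=W[l==j]; p=p[~np.isnan(p[:,0])]; zt=np.percentile(p[:,2],97); t=p[p[:,2]>zt-.004]
                (cx,cy),r=cv2.minEnclosingCircle(t[:,:2].astype(np.float32))
                print(nm,ce[j].round(),st[j,4],"med",np.median(p,0).round(3),"ztop",zt.round(3),"topcirc",round(cx,3),round(cy,3),round(r,3))
    ws=(X>.15)&(X<.95)&(abs(Y)<.62)
    rep("brass",(H>8)&(H<24)&(S>130)&(V>80)&ws&(Z>.01)&(Z<.09))
    rep("red",((H<3)|(H>174))&(S>170)&(V>90)&ws)
    rep("orange",(H>=3)&(H<12)&(S>190)&(V>120)&ws)
    m=(H>100)&(H<125)&(S>120)&ws&(Z>.07)&(Z<.1)
    k,l,st,ce=cv2.connectedComponentsWithStats(m.astype(np.uint8)); j=1+np.argmax(st[1:,4])
    p=W[l==j]; p=p[~np.isnan(p[:,0])]; print("lid z",np.median(p[:,2]),cv2.minAreaRect(p[:,:2].astype(np.float32)))
    b=cv2.boxPoints(cv2.minAreaRect(p[:,:2].astype(np.float32)));print(b)
i=np.load("scene0.npz")["i"][190:330,150:400]; cv2.imwrite("pics/crop0.png",cv2.resize(i[...,::-1],None,fx=3.2,fy=3.2,interpolation=cv2.INTER_CUBIC))
```

```text
scene
brass [290. 240.] 290 med [ 0.479 -0.005  0.084] ztop 0.088 topcirc 0.494 0.001 0.062
brass [196. 254.] 200 med [ 0.379 -0.216  0.035] ztop 0.04 topcirc 0.373 -0.215 0.017
brass [214. 280.] 509 med [ 0.48  -0.207  0.052] ztop 0.058 topcirc 0.469 -0.206 0.027
brass [175. 286.] 218 med [ 0.44  -0.296  0.034] ztop 0.04 topcirc 0.435 -0.296 0.018
brass [509. 336.] 644 med [0.936 0.31  0.056] ztop 0.088 topcirc 0.936 0.321 0.139
brass [186. 327.] 78 med [ 0.554 -0.31   0.033] ztop 0.04 topcirc 0.548 -0.31 0.017
brass [148. 458.] 58 med [ 0.779 -0.489  0.016] ztop 0.023 topcirc 0.779 -0.489 0.045
brass [108. 456.] 173 med [ 0.737 -0.561  0.019] ztop 0.028 topcirc 0.738 -0.558 0.06
red [357. 202.] 71 med [0.484 0.192 0.11 ] ztop 0.114 topcirc 0.484 0.19 0.017
orange [290. 240.] 237 med [ 0.48  -0.005  0.084] ztop 0.088 topcirc 0.496 0.002 0.062
lid z 0.08440383499996629 ((0.6152308583259583, 0.022321045398712158), (0.20172224938869476, 0.26217734813690186), 9.110041618347168)
[[ 0.49488658  0.13578671]
 [ 0.5363974  -0.12308353]
 [ 0.73557514 -0.09114462]
 [ 0.6940643   0.16772562]]
side
brass [296. 262.] 359 med [ 0.479 -0.017  0.084] ztop 0.087 topcirc 0.494 -0.003 0.062
brass [318. 351.] 834 med [ 0.462 -0.222  0.053] ztop 0.057 topcirc 0.465 -0.21 0.026
brass [271. 372.] 372 med [ 0.368 -0.226  0.036] ztop 0.039 topcirc 0.369 -0.219 0.017
brass [374. 392.] 154 med [ 0.525 -0.33   0.034] ztop 0.041 topcirc 0.531 -0.319 0.019
brass [317. 398.] 411 med [ 0.429 -0.305  0.036] ztop 0.039 topcirc 0.431 -0.299 0.017
brass [632. 418.] 85 med [ 0.924 -0.509  0.016] ztop 0.024 topcirc 0.925 -0.51 0.013
brass [541. 462.] 151 med [ 0.73  -0.52   0.017] ztop 0.024 topcirc 0.73 -0.523 0.03
lid z 0.0850076293562955 ((0.6135448813438416, 0.016446292400360107), (0.19702880084514618, 0.2581978738307953), 9.423776626586914)
[[ 0.4952219   0.12767267]
 [ 0.53749806 -0.12704065]
 [ 0.73186785 -0.09478009]
 [ 0.6895917   0.15993324]]
```

View pics/crop0.png

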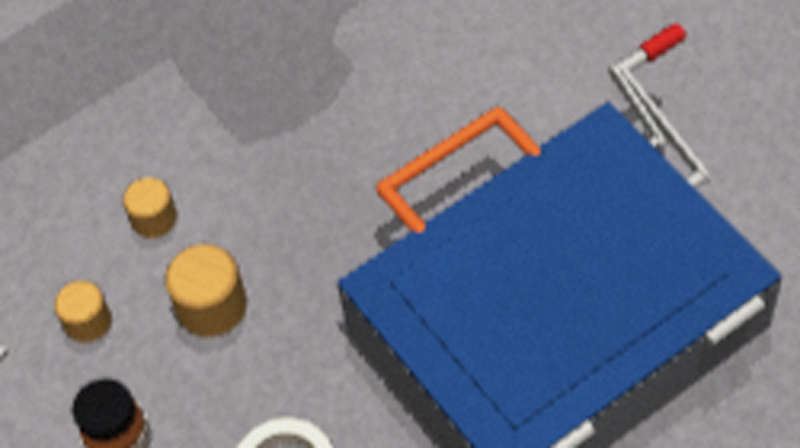

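The crop confirms the largest cylinder, at about (0.467, -0.208, top 0.057), radius 27 mm. The bar and knob positions match the case model: hinge near (0.713, 0.0355), yaw 9.3°. I'll turn the tool so its x is case y, its y is case x and its z is down, then go above the bar.

Emit:
play_rows:
  deltas:
    - {"rz": -1,"jaw": -0.05}
    - {"rz": -1}
    - {"rz": -1}
    - {"rz": -1}
    - {"rz": -1}
    - {"rz": -1}
    - {"rz": -1}
    - {"rz": -1}
    - {"rz": -1}
    - {"rz": -1}

```text
$.deltas[0]: bad value
```

Emit:
play_rows:
  deltas:
    - {"rz": -1}
    - {"rz": -1}
    - {"rz": -0.41}
    - {"tx": 0.115,"ty": 0.092}
    - {"tx": 0.115,"ty": 0.092}
    - {"tx": 0.115,"ty": 0.092}
    - {"tx": 0.115,"ty": 0.092}
    - {"tx": 0.115,"ty": 0.092}
    - {"tx": 0.115,"ty": 0.092}
    - {"tx": 0.115,"ty": 0.092}

```text
$.deltas[0]: bad value
```

Emit:
play_rows:
  deltas:
    - {"tx": 0.115,"ty": 0.092}
    - {"tx": 0.115,"ty": 0.092}
    - {"tx": 0.115,"ty": 0.092}
    - {"tx": 0.115,"ty": 0.092}
    - {"tx": 0.115,"ty": 0.092}
    - {"tx": 0.115,"ty": 0.092}
    - {"tx": 0.115,"ty": 0.092}
    - {"tx": 0.115,"ty": 0.092}
    - {"tz": 0.05}
    - {}

```text
$.deltas[0]: bad value
```

```bash
cat >> h.py <<'E'
O=np.array([.713,.0355]); YAW=9.27
def case(p,O=O):
    a=np.radians(YAW); p=np.asarray(p,float); d=p[...,:2]-O
    return np.stack([d[...,0]*np.cos(a)+d[...,1]*np.sin(a),-d[...,0]*np.sin(a)+d[...,1]*np.cos(a),p[...,2]],-1)*1000
def st():
    s=env.state(); print("t",s["time_s"],"case mm",case(s["ee_pos"]).round(1),"rot",s["ee_rot"].round(1),"F",s["wrist_force"].round(1),"w",round(s["gripper_width"]*1000,1),"g",s["grasp_force"]); return s
E
python3 - <<'E'
from h import *
st()
i,W,c=snap("wrist"); cv2.imwrite("pics/w1.png",i[...,::-1]); np.savez("w1.npz",i=i,W=W)
hsv=cv2.cvtColor(i,cv2.COLOR_RGB2HSV); H,S,V=[hsv[...,k].astype(int) for k in range(3)]
C=case(W)
m=(H>=3)&(H<14)&(S>170)&(V>90)&(C[...,2]>65)&(C[...,2]<100); p=C[m]; print(len(p),np.percentile(p,[2,50,98],axis=0).round(1))
b=p[abs(p[:,1])<40]; print("bar mid strip x",np.percentile(b[:,0],[3,50,97]).round(1), np.polyfit(b[:,1],b[:,0],1))
E
```

```text
t 0.1 case mm [-660.3 -517.9  230.3] rot [-179.9   -0.    14. ] F [ 0.   0.5 -0.2] w 85.4 g 0.0Traceback (most recent call last):
  File "<stdin>", line 6, in <module>
    return _quantile_unchecked(
        a, q, axis, out, overwrite_input, method, keepdims, weights)
    return _ureduce(a,
                    func=_quantile_ureduce_func,
    ...<5 lines>...
                    overwrite_input=overwrite_input,
                    method=method)
    r = func(a, **kwargs)
    result = _quantile(arr,
                       quantiles=q,
    ...<2 lines>...
                       out=out,
                       weights=wgt)
    slices_having_nans = np.isnan(arr[-1, ...])
                                  ~~~^^^^^^^^^
IndexError: index -1 is out of bounds for axis 0 with size 0
```

The rows probably need all seven keys, so I'll try one full row.

Emit:
play_rows:
  deltas:
    - {"jaw": -0.05,"tx": 0,"ty": 0,"tz": 0,"rx": 0,"ry": 0,"rz": -1}

```text
time_s: 0.25
ee_pos: [0.1448, -0.5821, 0.2307]
ee_rot: [-179.9, -0.0, 20.9]
wrist_force: [0.2, -0.4, 0.5]
gripper_width: 0.0736
grasp_force: 0.0
```

Emit:
play_rows:
  deltas:
    - {"jaw": -0.05,"tx": 0,"ty": 0,"tz": 0,"rx": 0,"ry": 0,"rz": -1}
    - {"jaw": -0.05,"tx": 0,"ty": 0,"tz": 0,"rx": 0,"ry": 0,"rz": -1}
    - {"jaw": -0.05,"tx": 0,"ty": 0,"tz": 0,"rx": 0,"ry": 0,"rz": -1}
    - {"jaw": -0.05,"tx": 0,"ty": 0,"tz": 0,"rx": 0,"ry": 0,"rz": -1}
    - {"jaw": -0.05,"tx": 0,"ty": 0,"tz": 0,"rx": 0,"ry": 0,"rz": -1}
    - {"jaw": -0.05,"tx": 0,"ty": 0,"tz": 0,"rx": 0,"ry": 0,"rz": -1}
    - {"jaw": -0.05,"tx": 0,"ty": 0,"tz": 0,"rx": 0,"ry": 0,"rz": -1}
    - {"jaw": -0.05,"tx": 0,"ty": 0,"tz": 0,"rx": 0,"ry": 0,"rz": -1}
    - {"jaw": -0.05,"tx": 0,"ty": 0,"tz": 0,"rx": 0,"ry": 0,"rz": -1}
    - {"jaw": -0.05,"tx": 0,"ty": 0,"tz": 0,"rx": 0,"ry": 0,"rz": -1}

```text
time_s: 1.25
ee_pos: [0.1448, -0.5821, 0.2307]
ee_rot: [-180.0, -0.1, 89.9]
wrist_force: [0.2, -0.2, 0.3]
gripper_width: 0.0408
grasp_force: 0.0
```

Emit:
play_rows:
  deltas:
    - {"jaw": -0.05,"tx": 0,"ty": 0,"tz": 0,"rx": 0,"ry": 0,"rz": -1}
    - {"jaw": -0.05,"tx": 0,"ty": 0,"tz": 0,"rx": 0,"ry": 0,"rz": -0.4}
    - {"jaw": -0.05,"tx": 0.115,"ty": 0.092,"tz": 0,"rx": 0,"ry": 0,"rz": 0}
    - {"jaw": -0.05,"tx": 0.115,"ty": 0.092,"tz": 0,"rx": 0,"ry": 0,"rz": 0}
    - {"jaw": -0.05,"tx": 0.115,"ty": 0.092,"tz": 0,"rx": 0,"ry": 0,"rz": 0}
    - {"jaw": -0.05,"tx": 0.115,"ty": 0.092,"tz": 0,"rx": 0,"ry": 0,"rz": 0}
    - {"jaw": -0.05,"tx": 0.115,"ty": 0.092,"tz": 0,"rx": 0,"ry": 0,"rz": 0}
    - {"jaw": -0.05,"tx": 0.115,"ty": 0.092,"tz": 0,"rx": 0,"ry": 0,"rz": 0}
    - {"jaw": -0.05,"tx": 0.115,"ty": 0.092,"tz": 0,"rx": 0,"ry": 0,"rz": 0}
    - {"jaw": -0.05,"tx": 0.115,"ty": 0.092,"tz": 0,"rx": 0,"ry": 0,"rz": 0}

```text
time_s: 2.25
ee_pos: [0.3189, -0.2728, 0.231]
ee_rot: [180.0, -0.0, 99.2]
wrist_force: [0.4, 0.6, 0.7]
gripper_width: 0.0406
grasp_force: 0.0
```

Emit:
play_rows:
  deltas:
    - {"jaw": -0.05,"tx": 0.115,"ty": 0.092,"tz": 0,"rx": 0,"ry": 0,"rz": 0}
    - {"jaw": -0.05,"tx": 0.115,"ty": 0.092,"tz": 0,"rx": 0,"ry": 0,"rz": 0}
    - {"jaw": -0.05,"tx": 0.115,"ty": 0.092,"tz": 0,"rx": 0,"ry": 0,"rz": 0}
    - {"jaw": -0.05,"tx": 0.115,"ty": 0.092,"tz": 0,"rx": 0,"ry": 0,"rz": 0}
    - {"jaw": -0.05,"tx": 0.115,"ty": 0.092,"tz": 0,"rx": 0,"ry": 0,"rz": 0}
    - {"jaw": -0.05,"tx": 0.115,"ty": 0.092,"tz": 0,"rx": 0,"ry": 0,"rz": 0}
    - {"jaw": -0.05,"tx": 0.115,"ty": 0.092,"tz": 0,"rx": 0,"ry": 0,"rz": 0}
    - {"jaw": -0.05,"tx": 0,"ty": 0,"tz": 0.05,"rx": 0,"ry": 0,"rz": 0}
    - {"jaw": -0.05,"tx": 0,"ty": 0,"tz": 0,"rx": 0,"ry": 0,"rz": 0}

```text
time_s: 3.15
ee_pos: [0.4698, -0.0042, 0.2136]
ee_rot: [-179.7, -0.0, 99.4]
wrist_force: [-0.1, -0.8, -0.7]
gripper_width: 0.0405
grasp_force: 0.0
```

Run:
```python
from h import *
st()
i,W,c=snap("wrist"); cv2.imwrite("pics/w1.png",i[...,::-1]); np.savez("w1.npz",i=i,W=W)
hsv=cv2.cvtColor(i,cv2.COLOR_RGB2HSV); H,S,V=[hsv[...,k].astype(int) for k in range(3)]
C=case(W)
m=(H>=3)&(H<14)&(S>170)&(V>90)&(C[...,2]>65)&(C[...,2]<100); p=C[m]; print(len(p))
if len(p):
    print(np.percentile(p,[2,50,98],axis=0).round(1))
    b=p[abs(p[:,1])<40]; print("bar strip x",np.percentile(b[:,0],[3,50,97]).round(1), np.polyfit(b[:,1],b[:,0],1))
```

```text
t 3.15 case mm [-246.4   -0.   213.6] rot [-179.7   -0.    99.4] F [-0.1 -0.8 -0.7] w 40.5 g 0.0
1886
[[-249.6  -55.3   79.8]
 [-242.    -5.6   82.8]
 [-201.9   63.3   85.2]]
bar strip x [-249.6 -245.4 -239.3] [-1.64517013e-02 -2.45022952e+02]
```

The bar is at case x = -245 and well centred. Descend, grip it gently, and work out the arc.

Emit:
play_rows:
  deltas:
    - {"jaw": -0.05,"tx": 0,"ty": 0,"tz": 0.14,"rx": 0,"ry": 0,"rz": 0}
    - {"jaw": -0.05,"tx": 0,"ty": 0.004,"tz": 0.14,"rx": 0,"ry": 0,"rz": 0}
    - {"jaw": -0.05,"tx": 0,"ty": 0,"tz": 0.14,"rx": 0,"ry": 0,"rz": 0}
    - {"jaw": -0.05,"tx": 0,"ty": 0,"tz": 0.09,"rx": 0,"ry": 0,"rz": 0}
    - {"jaw": -1,"tx": 0,"ty": 0,"tz": 0,"rx": 0,"ry": 0,"rz": 0}
    - {"jaw": -1,"tx": 0,"ty": 0,"tz": 0,"rx": 0,"ry": 0,"rz": 0}
    - {"jaw": -1,"tx": 0,"ty": 0,"tz": 0,"rx": 0,"ry": 0,"rz": 0}
    - {"jaw": -1,"tx": 0,"ty": 0,"tz": 0,"rx": 0,"ry": 0,"rz": 0}
  newtons: 30

```text
time_s: 4.0
ee_pos: [0.4726, -0.0058, 0.0654]
ee_rot: [179.9, 0.1, 99.2]
wrist_force: [-0.7, -2.8, 0.4]
gripper_width: 0.0105
grasp_force: 30.8
```

Run:
```python
from h import *
st()
th=np.linspace(0,1.33,19)+.0163
P=245.03*np.c_[-np.cos(th),np.sin(th)]
print((np.diff(P,axis=0)/300).round(3).tolist())
```

```text
t 4.0 case mm [-243.9   -2.    65.4] rot [1.799e+02 1.000e-01 9.920e+01] F [-0.7 -2.8  0.4] w 10.5 g 30.756449103355408
[[0.003, 0.06], [0.008, 0.06], [0.012, 0.059], [0.016, 0.058], [0.021, 0.057], [0.025, 0.055], [0.029, 0.053], [0.033, 0.051], [0.036, 0.048], [0.04, 0.045], [0.043, 0.042], [0.046, 0.039], [0.049, 0.036], [0.051, 0.032], [0.053, 0.028], [0.055, 0.024], [0.057, 0.02], [0.058, 0.016]]
```

Emit:
play_rows:
  deltas:
    - {"jaw": -1,"tx": 0,"ty": 0.003,"tz": -0.06,"rx": 0,"ry": 0,"rz": 0}
    - {"jaw": -1,"tx": 0,"ty": 0.008,"tz": -0.06,"rx": 0,"ry": 0,"rz": 0}
    - {"jaw": -1,"tx": 0,"ty": 0.012,"tz": -0.059,"rx": 0,"ry": 0,"rz": 0}
    - {"jaw": -1,"tx": 0,"ty": 0.016,"tz": -0.058,"rx": 0,"ry": 0,"rz": 0}
    - {"jaw": -1,"tx": 0,"ty": 0.021,"tz": -0.057,"rx": 0,"ry": 0,"rz": 0}
    - {"jaw": -1,"tx": 0,"ty": 0.025,"tz": -0.055,"rx": 0,"ry": 0,"rz": 0}

```text
time_s: 4.6
ee_pos: [0.4965, -0.0018, 0.1692]
ee_rot: [-179.9, 0.1, 99.2]
wrist_force: [-1.9, -3.5, -5.5]
gripper_width: 0.0108
grasp_force: 29.2
```

Run:
```python
from h import *
st()
```

```text
t 4.6 case mm [-219.7   -2.   169.2] rot [-1.799e+02  1.000e-01  9.920e+01] F [-1.9 -3.5 -5.5] w 10.8 g 29.24707978963852
```

Emit:
play_rows:
  deltas:
    - {"jaw": -1,"tx": 0,"ty": 0.029,"tz": -0.053,"rx": 0,"ry": 0,"rz": 0}
    - {"jaw": -1,"tx": 0,"ty": 0.033,"tz": -0.051,"rx": 0,"ry": 0,"rz": 0}
    - {"jaw": -1,"tx": 0,"ty": 0.036,"tz": -0.048,"rx": 0,"ry": 0,"rz": 0}
    - {"jaw": -1,"tx": 0,"ty": 0.04,"tz": -0.045,"rx": 0,"ry": 0,"rz": 0}
    - {"jaw": -1,"tx": 0,"ty": 0.043,"tz": -0.042,"rx": 0,"ry": 0,"rz": 0}
    - {"jaw": -1,"tx": 0,"ty": 0.046,"tz": -0.039,"rx": 0,"ry": 0,"rz": 0}
    - {"jaw": -1,"tx": 0,"ty": 0.049,"tz": -0.036,"rx": 0,"ry": 0,"rz": 0}
    - {"jaw": -1,"tx": 0,"ty": 0.051,"tz": -0.032,"rx": 0,"ry": 0,"rz": 0}
    - {"jaw": -1,"tx": 0,"ty": 0.053,"tz": -0.028,"rx": 0,"ry": 0,"rz": 0}

```text
time_s: 5.5
ee_pos: [0.6083, 0.0165, 0.2858]
ee_rot: [179.9, 0.1, 99.1]
wrist_force: [-10.1, -4.3, 10.4]
gripper_width: 0.0104
grasp_force: 30.9
```

Emit:
play_rows:
  deltas:
    - {"jaw": -1,"tx": 0,"ty": 0.055,"tz": -0.024,"rx": 0,"ry": 0,"rz": 0}
    - {"jaw": -1,"tx": 0,"ty": 0.057,"tz": -0.02,"rx": 0,"ry": 0,"rz": 0}
    - {"jaw": -1,"tx": 0,"ty": 0.055,"tz": -0.015,"rx": 0,"ry": 0,"rz": 0}
    - {"jaw": -1,"tx": 0,"ty": 0,"tz": 0,"rx": 0,"ry": 0,"rz": 0}

```text
time_s: 5.9
ee_pos: [0.6603, 0.025, 0.303]
ee_rot: [179.6, 0.1, 99.2]
wrist_force: [1.5, -2.3, 8.6]
gripper_width: 0.0108
grasp_force: 31.5
```

Run:
```python
from h import *
s=st()
i,W,c=snap("scene"); cv2.imwrite("pics/s1.png",i[...,::-1])
i2,W2,c2=snap("side")
for i,W,n in((i,W,"scene"),(i2,W2,"side")):
    hsv=cv2.cvtColor(i,cv2.COLOR_RGB2HSV); H,S,V=[hsv[...,k].astype(int) for k in range(3)]
    C=case(W)
    m=((H<3)|(H>174))&(S>170)&(V>90)&(abs(C[...,1]-188)<40); print(n,"knob",np.argwhere(m).mean(0).round(),np.percentile(C[m],[5,50,95],axis=0).round(0).tolist())
    m=(H>100)&(H<125)&(S>120)&(C[...,2]>90)&(abs(C[...,1])<130)&(C[...,0]<30)&(C[...,0]>-220); p=C[m]
    if len(p)>50:
        v=np.linalg.svd(p-p.mean(0),full_matrices=False)[2]; print("lid normal",v[2].round(3),len(p), "angle",np.arctan2(abs(v[2][0]),abs(v[2][2])))
```

```text
t 5.9 case mm [-53.7  -1.8 303. ] rot [1.796e+02 1.000e-01 9.920e+01] F [ 1.5 -2.3  8.6] w 10.8 g 31.49899184703827
scene knob [219. 381.] [[-119.0, 174.0, 132.0], [-113.0, 190.0, 135.0], [-109.0, 205.0, 137.0]]
lid normal [ 0.968 -0.002  0.249] 6089 angle 1.319029864150853
side knob [183. 301.] [[-123.0, 173.0, 131.0], [-119.0, 185.0, 134.0], [-115.0, 200.0, 136.0]]
lid normal [ 0.973 -0.001  0.231] 300 angle 1.3372739501847295
```

View pics/s1.png

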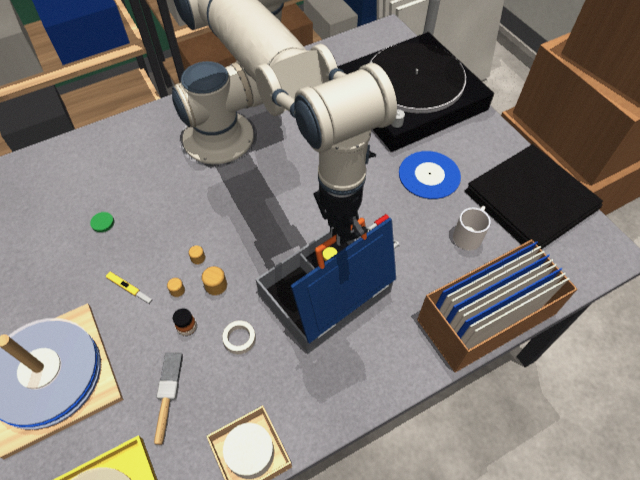

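The lid is at about 1.325 rad and the knob is at case (-116, 188, ~127), as the linkage predicts; in the image the knob is at about (381,219). Release the bar and go above the knob.

Emit:
play_rows:
  deltas:
    - {"jaw": 0,"tx": 0,"ty": 0,"tz": 0,"rx": 0,"ry": 0,"rz": 0}
    - {"jaw": 0,"tx": 0,"ty": 0,"tz": 0,"rx": 0,"ry": 0,"rz": 0}
    - {"jaw": 0,"tx": 0,"ty": 0,"tz": 0,"rx": 0,"ry": 0,"rz": 0}
    - {"jaw": 0,"tx": 0,"ty": 0,"tz": -0.1,"rx": 0,"ry": 0,"rz": 0}
    - {"jaw": 0,"tx": 0,"ty": 0,"tz": -0.12,"rx": 0,"ry": 0,"rz": 0}

```text
time_s: 6.5
ee_pos: [0.6582, 0.0256, 0.3617]
ee_rot: [-179.7, -0.1, 99.2]
wrist_force: [0.3, -0.4, 1.0]
gripper_width: 0.0429
grasp_force: 0.0
```

Emit:
play_rows:
  deltas:
    - {"jaw": 0,"tx": 0.132,"ty": -0.0415,"tz": 0,"rx": 0,"ry": 0,"rz": 0}
    - {"jaw": 0,"tx": 0.132,"ty": -0.0415,"tz": 0,"rx": 0,"ry": 0,"rz": 0}
    - {"jaw": 0,"tx": 0.132,"ty": -0.0415,"tz": 0,"rx": 0,"ry": 0,"rz": 0}
    - {"jaw": 0,"tx": 0.132,"ty": -0.0415,"tz": 0,"rx": 0,"ry": 0,"rz": 0}
    - {"jaw": 0,"tx": 0.132,"ty": -0.0415,"tz": 0,"rx": 0,"ry": 0,"rz": 0}
    - {"jaw": 0,"tx": 0,"ty": 0,"tz": 0,"rx": 0,"ry": 0,"rz": 0}

```text
time_s: 7.1
ee_pos: [0.5633, 0.2153, 0.3645]
ee_rot: [180.0, -0.1, 99.6]
wrist_force: [0.6, -0.5, -0.5]
gripper_width: 0.0426
grasp_force: 0.0
```

```bash
cat >> h.py <<'E'
def knob(n):
    i,W,c=snap(n); hsv=cv2.cvtColor(i,cv2.COLOR_RGB2HSV); H,S,V=[hsv[...,k].astype(int) for k in range(3)]; C=case(W)
    m=((H<3)|(H>174))&(S>170)&(V>90)&(abs(C[...,1]-188)<40)
    if m.any(): print(n,"knob",np.percentile(C[m],[5,50,95],axis=0).round(0).tolist())
    m=(H>100)&(H<125)&(S>120)&(C[...,2]>90)&(abs(C[...,1])<130)&(C[...,0]<30)&(C[...,0]>-220); p=C[m]
    if len(p)>50:
        v=np.linalg.svd(p-p.mean(0),full_matrices=False)[2]; print("lid angle",np.arctan2(abs(v[2][0]),abs(v[2][2])))
    return c
E
python3 - <<'E'
from h import *
s=st(); c=knob("wrist"); knob("scene")
cam=-c[0].T@c[1]; print("cam rel TCP in tool",Ro.from_euler("xyz",s["ee_rot"],degrees=True).inv().apply(cam-s["ee_pos"]).round(3))
E
```

```text
t 7.1 case mm [-118.8  201.5  364.5] rot [ 1.80e+02 -1.00e-01  9.96e+01] F [ 0.6 -0.5 -0.5] w 42.6 g 0.0
wrist knob [[-123.0, 176.0, 130.0], [-117.0, 192.0, 133.0], [-110.0, 209.0, 135.0]]
lid angle 1.327703377895243
scene knob [[-119.0, 175.0, 132.0], [-113.0, 190.0, 135.0], [-109.0, 205.0, 138.0]]
lid angle 1.316645825435535
cam rel TCP in tool [ 0.076 -0.    -0.142]
```

Descend onto the knob and grip it.

Emit:
play_rows:
  deltas:
    - {"jaw": 0,"tx": -0.01,"ty": 0.006,"tz": 0.145,"rx": 0,"ry": 0,"rz": 0}
    - {"jaw": 0,"tx": 0,"ty": 0,"tz": 0.145,"rx": 0,"ry": 0,"rz": 0}
    - {"jaw": 0,"tx": 0,"ty": 0,"tz": 0.145,"rx": 0,"ry": 0,"rz": 0}
    - {"jaw": 0,"tx": 0,"ty": 0,"tz": 0.145,"rx": 0,"ry": 0,"rz": 0}
    - {"jaw": 0,"tx": 0,"ty": 0,"tz": 0.145,"rx": 0,"ry": 0,"rz": 0}
    - {"jaw": 0,"tx": 0,"ty": 0,"tz": 0.13,"rx": 0,"ry": 0,"rz": 0}
    - {"jaw": -1,"tx": 0,"ty": 0,"tz": 0,"rx": 0,"ry": 0,"rz": 0}
    - {"jaw": -1,"tx": 0,"ty": 0,"tz": 0,"rx": 0,"ry": 0,"rz": 0}
    - {"jaw": -1,"tx": 0,"ty": 0,"tz": 0,"rx": 0,"ry": 0,"rz": 0}
    - {"jaw": -1,"tx": 0,"ty": 0,"tz": 0,"rx": 0,"ry": 0,"rz": 0}
  newtons: 40

```text
time_s: 8.2
ee_pos: [0.5675, 0.207, 0.1074]
ee_rot: [-179.8, 0.1, 99.2]
wrist_force: [-4.3, -5.5, -12.0]
gripper_width: 0.0147
grasp_force: 39.6
```

Run:
```python
from h import *
st()
a=np.linspace(.995,.54,7); P=62*np.c_[np.cos(a),np.sin(a)]; print((np.diff(P,axis=0)/300).round(4).tolist())
```

```text
t 8.2 case mm [-116.   192.7  107.4] rot [-1.798e+02  1.000e-01  9.920e+01] F [ -4.3  -5.5 -12. ] w 14.7 g 39.64547038078308
[[0.0128, -0.009], [0.0121, -0.01], [0.0113, -0.0109], [0.0104, -0.0117], [0.0095, -0.0124], [0.0086, -0.0131]]
```

Emit:
play_rows:
  deltas:
    - {"jaw": -1,"tx": 0,"ty": 0.0128,"tz": 0.009,"rx": 0,"ry": 0,"rz": 0}
    - {"jaw": -1,"tx": 0,"ty": 0.0121,"tz": 0.01,"rx": 0,"ry": 0,"rz": 0}
    - {"jaw": -1,"tx": 0,"ty": 0.0113,"tz": 0.0109,"rx": 0,"ry": 0,"rz": 0}
    - {"jaw": -1,"tx": 0,"ty": 0.0104,"tz": 0.0117,"rx": 0,"ry": 0,"rz": 0}
    - {"jaw": -1,"tx": 0,"ty": 0.0095,"tz": 0.0124,"rx": 0,"ry": 0,"rz": 0}

```text
time_s: 8.7
ee_pos: [0.5843, 0.2098, 0.094]
ee_rot: [-179.9, 0.1, 99.2]
wrist_force: [-7.4, -6.0, 0.0]
gripper_width: 0.0145
grasp_force: 39.0
```

Run:
```python
from h import *
st();knob("scene")
```

```text
t 8.7 case mm [-98.9 192.7  94. ] rot [-1.799e+02  1.000e-01  9.920e+01] F [-7.4 -6.   0. ] w 14.5 g 38.99605751037598
lid angle 1.3674103631266494
```

Emit:
play_rows:
  deltas:
    - {"jaw": -1,"tx": 0,"ty": 0.0086,"tz": 0.0131,"rx": 0,"ry": 0,"rz": 0}
    - {"jaw": -1,"tx": 0,"ty": 0,"tz": 0.004,"rx": 0,"ry": 0,"rz": 0}
    - {"jaw": -1,"tx": 0,"ty": 0,"tz": 0,"rx": 0,"ry": 0,"rz": 0}

```text
time_s: 9.05
ee_pos: [0.5872, 0.2103, 0.0903]
ee_rot: [180.0, 0.1, 99.2]
wrist_force: [-9.9, -5.8, 4.2]
gripper_width: 0.0145
grasp_force: 39.3
```

Run:
```python
from h import *
st();knob("scene")
```

```text
t 9.05 case mm [-96.  192.8  90.3] rot [1.80e+02 1.00e-01 9.92e+01] F [-9.9 -5.8  4.2] w 14.5 g 39.33198809623718
lid angle 1.3600836876738867
```

Emit:
play_rows:
  deltas:
    - {"jaw": -1,"tx": 0,"ty": 0.003,"tz": 0.006,"rx": 0,"ry": 0,"rz": 0}
    - {"jaw": -1,"tx": 0,"ty": 0.003,"tz": 0.006,"rx": 0,"ry": 0,"rz": 0}
    - {"jaw": -1,"tx": 0,"ty": 0,"tz": 0,"rx": 0,"ry": 0,"rz": 0}
    - {"jaw": -1,"tx": 0,"ty": 0,"tz": 0,"rx": 0,"ry": 0,"rz": 0}

```text
time_s: 9.5
ee_pos: [0.5875, 0.2103, 0.09]
ee_rot: [-179.9, 0.1, 99.2]
wrist_force: [-22.2, -10.7, 20.3]
gripper_width: 0.0144
grasp_force: 41.0
```

Run:
```python
from h import *
st();knob("scene")
```

```text
t 9.5 case mm [-95.7 192.8  90. ] rot [-1.799e+02  1.000e-01  9.920e+01] F [-22.2 -10.7  20.3] w 14.4 g 41.03695213794708
lid angle 1.3602828416091075
```

Force rises with no motion, so the knee is at its stop. Release, climb, verify, and head for the weight.

Emit:
play_rows:
  deltas:
    - {"jaw": 0,"tx": 0,"ty": 0,"tz": 0,"rx": 0,"ry": 0,"rz": 0}
    - {"jaw": 0.1,"tx": 0,"ty": 0,"tz": 0,"rx": 0,"ry": 0,"rz": 0}
    - {"jaw": 0.1,"tx": 0,"ty": 0,"tz": 0,"rx": 0,"ry": 0,"rz": 0}
    - {"jaw": 0.1,"tx": 0,"ty": -0.005,"tz": -0.1,"rx": 0,"ry": 0,"rz": 0}
    - {"jaw": 0.1,"tx": 0,"ty": 0,"tz": -0.15,"rx": 0,"ry": 0,"rz": 0}
    - {"jaw": 0.1,"tx": 0,"ty": 0,"tz": -0.15,"rx": 0,"ry": 0,"rz": 0}
    - {"jaw": 0.5,"tx": 0,"ty": -0.13,"tz": -0.1,"rx": 0,"ry": 0,"rz": 0}
    - {"jaw": 0.8,"tx": 0,"ty": -0.13,"tz": 0,"rx": 0,"ry": 0,"rz": 0}
    - {"jaw": 0.8,"tx": 0,"ty": -0.13,"tz": 0,"rx": 0,"ry": 0,"rz": 0}

```text
time_s: 10.45
ee_pos: [0.4718, 0.1928, 0.2347]
ee_rot: [179.8, -0.0, 99.2]
wrist_force: [0.2, 0.4, -0.1]
gripper_width: 0.0766
grasp_force: 0.0
```

Emit:
play_rows:
  deltas:
    - {"jaw": 0.8,"tx": -0.146,"ty": -0.025,"tz": 0,"rx": 0,"ry": 0,"rz": 0}
    - {"jaw": 0.8,"tx": -0.146,"ty": -0.025,"tz": 0,"rx": 0,"ry": 0,"rz": 0}
    - {"jaw": 0.8,"tx": -0.146,"ty": -0.025,"tz": 0,"rx": 0,"ry": 0,"rz": 0}
    - {"jaw": 0.8,"tx": -0.146,"ty": -0.025,"tz": 0,"rx": 0,"ry": 0,"rz": 0}
    - {"jaw": 0.8,"tx": -0.146,"ty": -0.025,"tz": 0,"rx": 0,"ry": 0,"rz": 0}
    - {"jaw": 0.8,"tx": -0.146,"ty": -0.025,"tz": 0,"rx": 0,"ry": 0,"rz": 0}
    - {"jaw": 0.8,"tx": -0.146,"ty": -0.025,"tz": 0,"rx": 0,"ry": 0,"rz": 0}
    - {"jaw": 0.8,"tx": -0.146,"ty": -0.025,"tz": 0,"rx": 0,"ry": 0,"rz": 0}
    - {"jaw": 0.8,"tx": -0.146,"ty": -0.025,"tz": 0,"rx": 0,"ry": 0,"rz": 0}
    - {"jaw": 0.8,"tx": 0,"ty": 0,"tz": 0,"rx": 0,"ry": 0,"rz": 0}

```text
time_s: 11.45
ee_pos: [0.468, -0.212, 0.2324]
ee_rot: [-180.0, 0.1, 98.9]
wrist_force: [0.3, 1.2, -0.4]
gripper_width: 0.0768
grasp_force: 0.0
```

```bash
cat >> h.py <<'E'
def brass(n,f=None):
    i,W,c=snap(n); hsv=cv2.cvtColor(i,cv2.COLOR_RGB2HSV); H,S,V=[hsv[...,k].astype(int) for k in range(3)]; C=case(W)
    m=(H>8)&(H<26)&(S>120)&(V>60)&(C[...,2]>8)&(C[...,2]<80)
    k,l,stt,ce=cv2.connectedComponentsWithStats(m.astype(np.uint8))
    for j in range(1,k):
        if stt[j,4]>100:
            p=C[l==j]; zt=np.percentile(p[:,2],95); t=p[p[:,2]>zt-4]; print(n,"brass",ce[j].round(),"ztop",zt.round(1),"circ",cv2.minEnclosingCircle(t[:,:2].astype(np.float32)))
    if f: cv2.imwrite(f,i[...,::-1])
E
python3 - <<'E'
from h import *
st();knob("scene");knob("side");brass("wrist","pics/w2.png")
E
```

```text
t 11.45 case mm [-281.7 -204.8  232.4] rot [-1.80e+02  1.00e-01  9.89e+01] F [ 0.3  1.2 -0.4] w 76.8 g 0.0
lid angle 1.359336499299194
lid angle 1.3821016242442221
wrist brass [311. 203.] ztop 55.5 circ ((-283.0766906738281, -196.25357055664062), 26.835344314575195)
wrist brass [200. 192.] ztop 37.4 circ ((-379.4625244140625, -190.170166015625), 18.373737335205078)
wrist brass [260. 287.] ztop 37.3 circ ((-330.96563720703125, -279.46636962890625), 18.49999237060547)
wrist brass [365. 309.] ztop 39.7 circ ((-232.16566467285156, -304.74822998046875), 19.406919479370117)
```

View pics/w2.png

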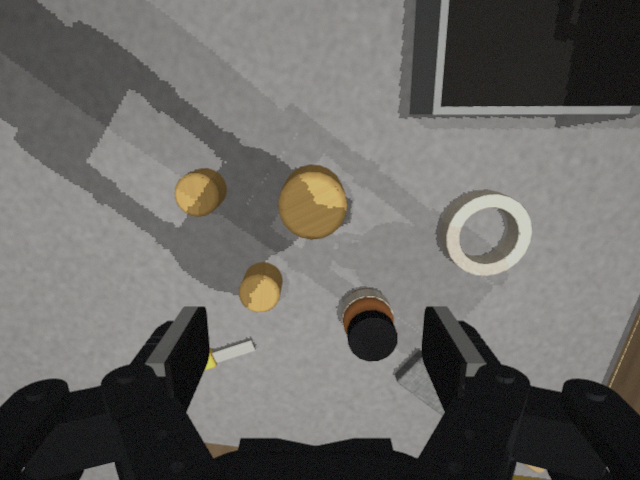

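The wrist view shows the big weight at (313,203), case (-283, -196), with the neighbours clear of the fingers. I'll check the knob from the side camera while descending on the weight.

Emit:
play_rows:
  deltas:
    - {"jaw": 0.8,"tx": 0.028,"ty": -0.004,"tz": 0.14,"rx": 0,"ry": 0,"rz": 0}
    - {"jaw": 0.8,"tx": 0,"ty": 0,"tz": 0.15,"rx": 0,"ry": 0,"rz": 0}
    - {"jaw": 0.8,"tx": 0,"ty": 0,"tz": 0.15,"rx": 0,"ry": 0,"rz": 0}
    - {"jaw": 0.8,"tx": 0,"ty": 0,"tz": 0.15,"rx": 0,"ry": 0,"rz": 0}
    - {"jaw": 0.8,"tx": 0,"ty": 0,"tz": 0.09,"rx": 0,"ry": 0,"rz": 0}
    - {"jaw": 0.8,"tx": 0,"ty": 0,"tz": 0.04,"rx": 0,"ry": 0,"rz": 0}
    - {"jaw": -1,"tx": 0,"ty": 0,"tz": 0,"rx": 0,"ry": 0,"rz": 0}
    - {"jaw": -1,"tx": 0,"ty": 0,"tz": 0,"rx": 0,"ry": 0,"rz": 0}
    - {"jaw": -1,"tx": 0,"ty": 0,"tz": 0,"rx": 0,"ry": 0,"rz": 0}
    - {"jaw": -1,"tx": 0,"ty": 0,"tz": 0,"rx": 0,"ry": 0,"rz": 0}
  newtons: 60

```text
time_s: 12.6
ee_pos: [0.4668, -0.1994, 0.0179]
ee_rot: [179.9, 0.1, 99.2]
wrist_force: [0.2, 0.3, 1.0]
gripper_width: 0.0542
grasp_force: 64.1
```

Run:
```python
from h import *
st()
i,W,c=snap("side"); a=np.radians(YAW)
def w(X,Y,Z): return [O[0]+(X*np.cos(a)-Y*np.sin(a))/1000,O[1]+(X*np.sin(a)+Y*np.cos(a))/1000,Z/1000]
for nm,p in(("straight",(-101.4,190,113.5)),("locked",(-96.8,190,106.9)),("pivot",(-150,190,75))): print(nm,proj(c,w(*p)).round(0))
u,v=proj(c,w(-100,190,108)).astype(int)
cr=i[max(v-60,0):v+60,max(u-80,0):u+80]; cv2.imwrite("pics/k1.png",cv2.resize(cr[...,::-1],None,fx=4,fy=4,interpolation=cv2.INTER_CUBIC)); print(max(u-80,0),max(v-60,0))
```

```text
t 12.6 case mm [-280.8 -192.2   17.9] rot [1.799e+02 1.000e-01 9.920e+01] F [0.2 0.3 1. ] w 54.2 g 64.06757664866745
straight [307. 187.]
locked [309. 189.]
pivot [290. 205.]
227 128
```

View pics/k1.png

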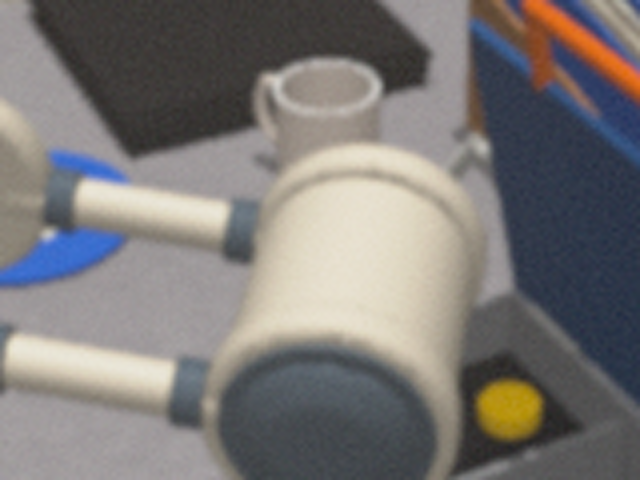

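The arm hides the knob at that spot (the crop shows only the wrist over it). The weight is gripped at 54 mm. Lift it and carry it over the bay, checking the knob from there.

Emit:
play_rows:
  deltas:
    - {"jaw": -1,"tx": 0,"ty": 0,"tz": -0.08,"rx": 0,"ry": 0,"rz": 0}
    - {"jaw": -1,"tx": 0,"ty": 0,"tz": -0.14,"rx": 0,"ry": 0,"rz": 0}
    - {"jaw": -1,"tx": 0,"ty": 0,"tz": -0.14,"rx": 0,"ry": 0,"rz": 0}
    - {"jaw": -1,"tx": 0.087,"ty": 0.107,"tz": 0,"rx": 0,"ry": 0,"rz": 0}
    - {"jaw": -1,"tx": 0.087,"ty": 0.107,"tz": 0,"rx": 0,"ry": 0,"rz": 0}
    - {"jaw": -1,"tx": 0.087,"ty": 0.107,"tz": 0,"rx": 0,"ry": 0,"rz": 0}
    - {"jaw": -1,"tx": 0.087,"ty": 0.107,"tz": 0,"rx": 0,"ry": 0,"rz": 0}
    - {"jaw": -1,"tx": 0.087,"ty": 0.107,"tz": 0,"rx": 0,"ry": 0,"rz": 0}
    - {"jaw": -1,"tx": 0,"ty": 0,"tz": 0,"rx": 0,"ry": 0,"rz": 0}

```text
time_s: 13.55
ee_pos: [0.6055, -0.0404, 0.1236]
ee_rot: [180.0, -0.1, 99.5]
wrist_force: [-0.2, -0.6, -3.4]
gripper_width: 0.0543
grasp_force: 65.3
```

Run:
```python
from h import *
st();knob("side");knob("scene");knob("wrist")
i,W,c=snap("wrist"); cv2.imwrite("pics/w3.png",i[...,::-1]); C=case(W); np.savez("w3.npz",i=i,C=C)
z=C[...,2]; m=(z>71)&(z<79)&(C[...,0]<10)&(C[...,0]>-215)&(C[...,1]>-160)&(C[...,1]<160)
p=C[m]; 
for lo,hi in((-150,-110),(-15,25),(110,150)):
    q=p[(p[:,1]>lo)&(p[:,1]<hi)&(p[:,0]>-190)&(p[:,0]<-30)]; print(lo,len(q),np.percentile(q[:,1],[5,50,95]).round(1) if len(q) else '')
q=p[(p[:,1]>-120)&(p[:,1]<-15)]; print("front",len(q),np.percentile(q[:,0],[5,50,95]).round(1) if len(q) else '')
```

```text
t 13.55 case mm [-118.3  -57.6  123.6] rot [ 1.80e+02 -1.00e-01  9.95e+01] F [-0.2 -0.6 -3.4] w 54.3 g 65.27051954995841
side knob [[-103.0, 175.0, 109.0], [-101.0, 185.0, 114.0], [-96.0, 198.0, 117.0]]
lid angle 1.3860804541096066
lid angle 1.358985511254446
lid angle 1.3529093050834091
-150 0 
-15 0 
110 0 
front 5446 [-198.3   -4.     0.3]
```

View pics/w3.png

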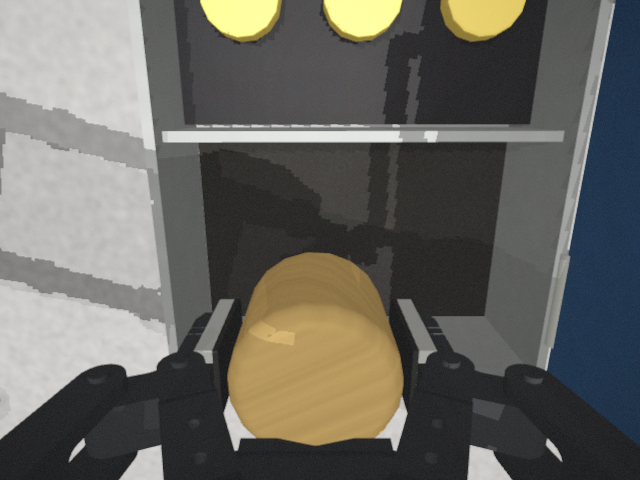

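The knob's centre is at about (-98, 108), which matches the locked position (-97, 107) and not straight (z 113). The wrist view shows the weight (315,350) over the empty bay, clear of the partition at row 135. Lower it.

Emit:
play_rows:
  deltas:
    - {"jaw": -1,"tx": -0.01,"ty": 0,"tz": 0.08,"rx": 0,"ry": 0,"rz": 0}
    - {"jaw": -1,"tx": 0,"ty": 0,"tz": 0.09,"rx": 0,"ry": 0,"rz": 0}
    - {"jaw": -1,"tx": 0,"ty": 0,"tz": 0.08,"rx": 0,"ry": 0,"rz": 0}
    - {"jaw": -1,"tx": 0,"ty": 0,"tz": 0.04,"rx": 0,"ry": 0,"rz": 0}
    - {"jaw": -1,"tx": 0,"ty": 0,"tz": 0.012,"rx": 0,"ry": 0,"rz": 0}
    - {"jaw": -1,"tx": 0,"ty": 0,"tz": 0.01,"rx": 0,"ry": 0,"rz": 0}
    - {"jaw": -1,"tx": 0,"ty": 0,"tz": 0,"rx": 0,"ry": 0,"rz": 0}

```text
time_s: 14.45
ee_pos: [0.6045, -0.0479, 0.0321]
ee_rot: [179.9, 0.0, 99.2]
wrist_force: [-0.0, 0.6, -4.0]
gripper_width: 0.0543
grasp_force: 65.3
```

Run:
```python
from h import *
st()
```

```text
t 14.45 case mm [-120.5  -64.8   32.1] rot [179.9   0.   99.2] F [-0.   0.6 -4. ] w 54.3 g 65.25875422172248
```

Emit:
play_rows:
  deltas:
    - {"jaw": -1,"tx": 0,"ty": 0,"tz": 0.007,"rx": 0,"ry": 0,"rz": 0}
    - {"jaw": -1,"tx": 0,"ty": 0,"tz": 0.007,"rx": 0,"ry": 0,"rz": 0}
    - {"jaw": -1,"tx": 0,"ty": 0,"tz": 0.005,"rx": 0,"ry": 0,"rz": 0}
    - {"jaw": -1,"tx": 0,"ty": 0,"tz": 0,"rx": 0,"ry": 0,"rz": 0}

```text
time_s: 14.85
ee_pos: [0.6043, -0.0476, 0.026]
ee_rot: [179.9, 0.0, 99.2]
wrist_force: [-1.1, 0.3, -1.0]
gripper_width: 0.0545
grasp_force: 65.5
```

Emit:
play_rows:
  deltas:
    - {"jaw": -1,"tx": 0,"ty": 0,"tz": 0.003,"rx": 0,"ry": 0,"rz": 0}
    - {"jaw": -1,"tx": 0,"ty": 0,"tz": 0,"rx": 0,"ry": 0,"rz": 0}
    - {"jaw": 0.7,"tx": 0,"ty": 0,"tz": 0,"rx": 0,"ry": 0,"rz": 0}
    - {"jaw": 0.7,"tx": 0,"ty": 0,"tz": 0,"rx": 0,"ry": 0,"rz": 0}
    - {"jaw": 0.7,"tx": 0,"ty": 0,"tz": 0,"rx": 0,"ry": 0,"rz": 0}
    - {"jaw": 0.7,"tx": 0,"ty": 0,"tz": 0,"rx": 0,"ry": 0,"rz": 0}
    - {"jaw": 0.7,"tx": 0,"ty": 0,"tz": 0,"rx": 0,"ry": 0,"rz": 0}

```text
time_s: 15.55
ee_pos: [0.6039, -0.0476, 0.0241]
ee_rot: [-180.0, -0.0, 99.2]
wrist_force: [0.6, 0.5, -0.4]
gripper_width: 0.0726
grasp_force: 0.0
```

Emit:
play_rows:
  deltas:
    - {"jaw": 0.7,"tx": 0,"ty": 0,"tz": -0.05,"rx": 0,"ry": 0,"rz": 0}
    - {"jaw": 0.7,"tx": 0,"ty": 0,"tz": -0.12,"rx": 0,"ry": 0,"rz": 0}
    - {"jaw": 0.7,"tx": 0,"ty": 0,"tz": -0.16,"rx": 0,"ry": 0,"rz": 0}
    - {"jaw": 0.7,"tx": 0,"ty": 0,"tz": -0.16,"rx": 0,"ry": 0,"rz": 0}
    - {"jaw": 0.7,"tx": 0,"ty": 0,"tz": -0.16,"rx": 0,"ry": 0,"rz": 0}
    - {"jaw": 0.7,"tx": 0,"ty": 0,"tz": 0,"rx": 0,"ry": 0,"rz": 0}

```text
time_s: 16.15
ee_pos: [0.6063, -0.0479, 0.2306]
ee_rot: [179.1, 0.3, 99.2]
wrist_force: [-0.5, -0.1, 0.9]
gripper_width: 0.0722
grasp_force: 0.0
```

Run:
```python
from h import *
st();knob("side");brass("wrist")
```

```text
t 16.15 case mm [-118.7  -65.1  230.6] rot [179.1   0.3  99.2] F [-0.5 -0.1  0.9] w 72.2 g 0.0
side knob [[-103.0, 173.0, 112.0], [-101.0, 187.0, 114.0], [-96.0, 200.0, 117.0]]
lid angle 1.379788429621534
wrist brass [423.  28.] ztop 49.5 circ ((-41.444034576416016, 67.52291107177734), 18.950590133666992)
wrist brass [273.  49.] ztop 47.7 circ ((-149.71200561523438, 58.294715881347656), 14.644665718078613)
wrist brass [332.  51.] ztop 46.0 circ ((-101.97012329101562, 58.00100326538086), 15.940220832824707)
wrist brass [310. 213.] ztop 63.4 circ ((-120.8322525024414, -69.88526153564453), 26.90103530883789)
wrist brass [ 46. 328.] ztop 33.4 circ ((-374.7510681152344, -186.77908325195312), 17.12026023864746)
wrist brass [216. 438.] ztop 40.3 circ ((-216.6367950439453, -304.3494873046875), 10.9679536819458)
```

The weight stands upright (top 63 mm = 8 + 55) at case (-120, -68), and the stay is still locked. Go back to the knob.

Emit:
play_rows:
  deltas:
    - {"jaw": 0,"tx": 0.12,"ty": -0.02,"tz": 0,"rx": 0,"ry": 0,"rz": 0}
    - {"jaw": 0,"tx": 0.15,"ty": 0,"tz": 0,"rx": 0,"ry": 0,"rz": 0}
    - {"jaw": 0,"tx": 0.15,"ty": 0,"tz": 0,"rx": 0,"ry": 0,"rz": 0}
    - {"jaw": 0,"tx": 0.15,"ty": 0,"tz": 0,"rx": 0,"ry": 0,"rz": 0}
    - {"jaw": 0,"tx": 0.15,"ty": 0,"tz": 0,"rx": 0,"ry": 0,"rz": 0}
    - {"jaw": 0,"tx": 0.15,"ty": 0.05,"tz": 0,"rx": 0,"ry": 0,"rz": 0}
    - {"jaw": 0,"tx": 0,"ty": 0.045,"tz": 0,"rx": 0,"ry": 0,"rz": 0}
    - {"jaw": 0,"tx": 0,"ty": 0,"tz": 0,"rx": 0,"ry": 0,"rz": 0}

```text
time_s: 17.05
ee_pos: [0.584, 0.215, 0.2166]
ee_rot: [-179.8, 0.0, 99.4]
wrist_force: [-0.5, -0.9, -0.5]
gripper_width: 0.0424
grasp_force: 0.0
```

Run:
```python
from h import *
st();knob("wrist")
```

```text
t 17.05 case mm [-98.5 197.9 216.6] rot [-179.8    0.    99.4] F [-0.5 -0.9 -0.5] w 42.4 g 0.0
wrist knob [[-103.0, 176.0, 109.0], [-97.0, 194.0, 113.0], [-90.0, 210.0, 115.0]]
lid angle 1.3723060593006968
```

Emit:
play_rows:
  deltas:
    - {"jaw": 0,"tx": 0.01,"ty": 0.005,"tz": 0.14,"rx": 0,"ry": 0,"rz": 0}
    - {"jaw": 0,"tx": 0,"ty": 0,"tz": 0.14,"rx": 0,"ry": 0,"rz": 0}
    - {"jaw": 0,"tx": 0,"ty": 0,"tz": 0.12,"rx": 0,"ry": 0,"rz": 0}
    - {"jaw": 0,"tx": 0,"ty": 0,"tz": 0.025,"rx": 0,"ry": 0,"rz": 0}
    - {"jaw": -1,"tx": 0,"ty": 0,"tz": 0,"rx": 0,"ry": 0,"rz": 0}
    - {"jaw": -1,"tx": 0,"ty": 0,"tz": 0,"rx": 0,"ry": 0,"rz": 0}
    - {"jaw": -1,"tx": 0,"ty": 0,"tz": 0,"rx": 0,"ry": 0,"rz": 0}
    - {"jaw": -1,"tx": 0,"ty": 0,"tz": 0,"rx": 0,"ry": 0,"rz": 0}
  newtons: 50

```text
time_s: 17.9
ee_pos: [0.5861, 0.2166, 0.0941]
ee_rot: [179.8, 0.0, 99.2]
wrist_force: [-1.9, -3.9, 3.7]
gripper_width: 0.0144
grasp_force: 49.3
```

Run:
```python
from h import *
from scipy.optimize import brentq
st()
def ka(l):
    d=np.array([150-105*np.cos(l),105*np.sin(l)]); r=np.hypot(*d); return np.arctan2(d[1],d[0])+np.arccos(np.clip((62**2+r*r-104**2)/(124*r),-1,1))
for l in(1.2,1,.8,.7,.6,.5,.4,.35,.3): print(l,round(ka(l),3))
a=np.r_[np.linspace(.54,1.0,9),np.linspace(1.0,2.5,20)[1:]]; P=62*np.c_[np.cos(a),np.sin(a)]
print((np.diff(P,axis=0)/300).round(3).tolist())
```

```text
t 17.9 case mm [-96.1 199.1  94.1] rot [179.8   0.   99.2] F [-1.9 -3.9  3.7] w 14.4 g 49.29713845252991
1.2 1.326
1 1.688
0.8 1.994
0.7 2.136
0.6 2.272
0.5 2.402
0.4 2.525
0.35 2.583
0.3 2.638
[[-0.006, 0.01], [-0.007, 0.01], [-0.008, 0.009], [-0.008, 0.009], [-0.009, 0.008], [-0.009, 0.008], [-0.009, 0.007], [-0.01, 0.007], [-0.014, 0.008], [-0.015, 0.007], [-0.015, 0.006], [-0.016, 0.005], [-0.016, 0.003], [-0.016, 0.002], [-0.016, 0.001], [-0.016, -0.0], [-0.016, -0.002], [-0.016, -0.003], [-0.016, -0.004], [-0.015, -0.005], [-0.015, -0.007], [-0.014, -0.008], [-0.014, -0.009], [-0.013, -0.01], [-0.012, -0.011], [-0.011, -0.012], [-0.01, -0.013]]
```

Emit:
play_rows:
  deltas:
    - {"jaw": -1,"tx": 0,"ty": -0.006,"tz": -0.01,"rx": 0,"ry": 0,"rz": 0}
    - {"jaw": -1,"tx": 0,"ty": -0.007,"tz": -0.01,"rx": 0,"ry": 0,"rz": 0}
    - {"jaw": -1,"tx": 0,"ty": -0.008,"tz": -0.009,"rx": 0,"ry": 0,"rz": 0}
    - {"jaw": -1,"tx": 0,"ty": -0.008,"tz": -0.009,"rx": 0,"ry": 0,"rz": 0}
    - {"jaw": -1,"tx": 0,"ty": -0.009,"tz": -0.008,"rx": 0,"ry": 0,"rz": 0}
    - {"jaw": -1,"tx": 0,"ty": -0.009,"tz": -0.008,"rx": 0,"ry": 0,"rz": 0}
    - {"jaw": -1,"tx": 0,"ty": -0.009,"tz": -0.007,"rx": 0,"ry": 0,"rz": 0}
    - {"jaw": -1,"tx": 0,"ty": -0.01,"tz": -0.007,"rx": 0,"ry": 0,"rz": 0}

```text
time_s: 18.7
ee_pos: [0.5695, 0.2139, 0.1152]
ee_rot: [179.4, -0.0, 99.2]
wrist_force: [11.4, -1.8, -1.5]
gripper_width: 0.0137
grasp_force: 48.7
```

Run:
```python
from h import *
st();knob("scene");knob("side")
```

```text
t 18.7 case mm [-112.9  199.1  115.2] rot [179.4  -0.   99.2] F [11.4 -1.8 -1.5] w 13.7 g 48.69034230709076
scene knob [[-116.0, 174.0, 130.0], [-112.0, 183.0, 133.0], [-108.0, 193.0, 135.0]]
lid angle 1.331084788578394
side knob [[-119.0, 174.0, 131.0], [-117.0, 184.0, 132.0], [-114.0, 188.0, 133.0]]
lid angle 1.350101066793586
```

The knee is broken upward. Continue along the arc.

Emit:
play_rows:
  deltas:
    - {"jaw": -1,"tx": 0,"ty": -0.014,"tz": -0.008,"rx": 0,"ry": 0,"rz": 0}
    - {"jaw": -1,"tx": 0,"ty": -0.015,"tz": -0.007,"rx": 0,"ry": 0,"rz": 0}
    - {"jaw": -1,"tx": 0,"ty": -0.015,"tz": -0.006,"rx": 0,"ry": 0,"rz": 0}
    - {"jaw": -1,"tx": 0,"ty": -0.016,"tz": -0.005,"rx": 0,"ry": 0,"rz": 0}
    - {"jaw": -1,"tx": 0,"ty": -0.016,"tz": -0.003,"rx": 0,"ry": 0,"rz": 0}
    - {"jaw": -1,"tx": 0,"ty": -0.016,"tz": -0.002,"rx": 0,"ry": 0,"rz": 0}
    - {"jaw": -1,"tx": 0,"ty": -0.016,"tz": -0.001,"rx": 0,"ry": 0,"rz": 0}
    - {"jaw": -1,"tx": 0,"ty": -0.016,"tz": 0,"rx": 0,"ry": 0,"rz": 0}
    - {"jaw": -1,"tx": 0,"ty": -0.016,"tz": 0.002,"rx": 0,"ry": 0,"rz": 0}
    - {"jaw": -1,"tx": 0,"ty": -0.016,"tz": 0.003,"rx": 0,"ry": 0,"rz": 0}

```text
time_s: 19.8
ee_pos: [0.5257, 0.2068, 0.1294]
ee_rot: [178.8, -0.1, 99.2]
wrist_force: [11.8, -2.5, 19.4]
gripper_width: 0.0138
grasp_force: 51.5
```

Run:
```python
from h import *
st();knob("scene");knob("side")
```

```text
t 19.8 case mm [-157.3  199.2  129.4] rot [ 1.788e+02 -1.000e-01  9.920e+01] F [11.8 -2.5 19.4] w 13.8 g 51.52377784252167
scene knob [[-162.0, 182.0, 142.0], [-156.0, 189.0, 145.0], [-153.0, 192.0, 149.0]]
lid angle 0.9818556931016015
side knob [[-162.0, 183.0, 144.0], [-161.0, 185.0, 145.0], [-161.0, 188.0, 146.0]]
lid angle 0.9958587874418654
```

Emit:
play_rows:
  deltas:
    - {"jaw": -1,"tx": 0,"ty": -0.016,"tz": -0.004,"rx": 0,"ry": 0,"rz": 0}
    - {"jaw": -1,"tx": 0,"ty": -0.015,"tz": 0.002,"rx": 0,"ry": 0,"rz": 0}
    - {"jaw": -1,"tx": 0,"ty": -0.015,"tz": 0.006,"rx": 0,"ry": 0,"rz": 0}
    - {"jaw": -1,"tx": 0,"ty": -0.014,"tz": 0.008,"rx": 0,"ry": 0,"rz": 0}
    - {"jaw": -1,"tx": 0,"ty": -0.014,"tz": 0.009,"rx": 0,"ry": 0,"rz": 0}
    - {"jaw": -1,"tx": 0,"ty": -0.013,"tz": 0.01,"rx": 0,"ry": 0,"rz": 0}

```text
time_s: 20.5
ee_pos: [0.497, 0.2025, 0.1154]
ee_rot: [179.4, -0.0, 99.2]
wrist_force: [5.0, -1.5, 9.2]
gripper_width: 0.0139
grasp_force: 52.9
```

Run:
```python
from h import *
st();knob("scene");knob("side")
```

```text
t 20.5 case mm [-186.3  199.6  115.4] rot [179.4  -0.   99.2] F [ 5.  -1.5  9.2] w 13.9 g 52.88550853729248
scene knob [[-188.0, 173.0, 127.0], [-184.0, 182.0, 131.0], [-179.0, 191.0, 135.0]]
lid angle 0.6339902405113449
side knob [[-191.0, 182.0, 131.0], [-191.0, 182.0, 131.0], [-191.0, 182.0, 131.0]]
lid angle 0.6156135508422345
```

Emit:
play_rows:
  deltas:
    - {"jaw": -1,"tx": 0,"ty": -0.012,"tz": 0.01,"rx": 0,"ry": 0,"rz": 0}
    - {"jaw": -1,"tx": 0,"ty": -0.011,"tz": 0.012,"rx": 0,"ry": 0,"rz": 0}
    - {"jaw": -1,"tx": 0,"ty": -0.01,"tz": 0.013,"rx": 0,"ry": 0,"rz": 0}
    - {"jaw": -1,"tx": 0,"ty": -0.006,"tz": 0.008,"rx": 0,"ry": 0,"rz": 0}
    - {"jaw": -1,"tx": 0,"ty": 0,"tz": 0,"rx": 0,"ry": 0,"rz": 0}

```text
time_s: 21.1
ee_pos: [0.4847, 0.2004, 0.1009]
ee_rot: [179.5, -0.0, 99.2]
wrist_force: [5.4, -1.7, 1.0]
gripper_width: 0.0137
grasp_force: 55.0
```

Run:
```python
from h import *
st();knob("scene");knob("side")
```

```text
t 21.1 case mm [-198.7  199.5  100.9] rot [179.5  -0.   99.2] F [ 5.4 -1.7  1. ] w 13.7 g 55.04748523235321
scene knob [[-202.0, 173.0, 115.0], [-196.0, 181.0, 119.0], [-191.0, 192.0, 122.0]]
lid angle 0.412007214571135
side knob [[-201.0, 184.0, 119.0], [-201.0, 184.0, 119.0], [-201.0, 184.0, 119.0]]
lid angle 0.4082265067164352
```

Lid is at 0.41 rad. Release the knob, close the fingers and go above the bar.

Emit:
play_rows:
  deltas:
    - {"jaw": 0,"tx": 0,"ty": 0,"tz": 0,"rx": 0,"ry": 0,"rz": 0}
    - {"jaw": 0,"tx": 0,"ty": 0,"tz": 0,"rx": 0,"ry": 0,"rz": 0}
    - {"jaw": 0,"tx": 0,"ty": 0,"tz": 0,"rx": 0,"ry": 0,"rz": 0}
    - {"jaw": 0,"tx": 0,"ty": 0,"tz": -0.1,"rx": 0,"ry": 0,"rz": 0}
    - {"jaw": 0,"tx": 0,"ty": 0,"tz": -0.15,"rx": 0,"ry": 0,"rz": 0}
    - {"jaw": -1,"tx": 0,"ty": 0,"tz": -0.15,"rx": 0,"ry": 0,"rz": 0}
    - {"jaw": -1,"tx": 0,"ty": 0,"tz": -0.1,"rx": 0,"ry": 0,"rz": 0}
  newtons: 20

```text
time_s: 21.9
ee_pos: [0.4824, 0.2004, 0.2517]
ee_rot: [179.8, -0.1, 99.2]
wrist_force: [1.1, -0.2, -0.5]
gripper_width: 0.0146
grasp_force: 0.0
```

Emit:
play_rows:
  deltas:
    - {"jaw": -1,"tx": -0.133,"ty": -0.022,"tz": 0,"rx": 0,"ry": 0,"rz": 0}
    - {"jaw": -1,"tx": -0.133,"ty": -0.022,"tz": 0,"rx": 0,"ry": 0,"rz": 0}
    - {"jaw": -1,"tx": -0.133,"ty": -0.022,"tz": 0,"rx": 0,"ry": 0,"rz": 0}
    - {"jaw": -1,"tx": -0.133,"ty": -0.022,"tz": 0,"rx": 0,"ry": 0,"rz": 0}
    - {"jaw": -1,"tx": -0.133,"ty": -0.022,"tz": 0,"rx": 0,"ry": 0,"rz": 0}
    - {"jaw": -1,"tx": 0,"ty": 0,"tz": 0,"rx": 0,"ry": 0,"rz": 0}

```text
time_s: 22.5
ee_pos: [0.4813, -0.0059, 0.2478]
ee_rot: [-180.0, 0.1, 98.9]
wrist_force: [0.7, 1.2, -1.0]
gripper_width: 0.0
grasp_force: 0.0
```

Run:
```python
from h import *
st();knob("scene");knob("wrist")
```

```text
t 22.5 case mm [-235.3   -3.5  247.8] rot [-1.80e+02  1.00e-01  9.89e+01] F [ 0.7  1.2 -1. ] w 0.0 g 0.0
scene knob [[-202.0, 173.0, 114.0], [-195.0, 189.0, 119.0], [-189.0, 206.0, 122.0]]
lid angle 0.4169029999572671
lid angle 0.41711190412684185
```

Emit:
play_rows:
  deltas:
    - {"jaw": -1,"tx": 0,"ty": 0.025,"tz": 0.12,"rx": 0,"ry": 0,"rz": 0}
    - {"jaw": -1,"tx": 0,"ty": 0,"tz": 0.06,"rx": 0,"ry": 0,"rz": 0}
    - {"jaw": -1,"tx": 0,"ty": 0,"tz": 0.03,"rx": 0,"ry": 0,"rz": 0}
    - {"jaw": -1,"tx": 0,"ty": -0.01,"tz": 0.03,"rx": 0,"ry": 0,"rz": 0}
    - {"jaw": -1,"tx": 0,"ty": -0.01,"tz": 0.04,"rx": 0,"ry": 0,"rz": 0}
    - {"jaw": -1,"tx": 0,"ty": -0.01,"tz": 0.04,"rx": 0,"ry": 0,"rz": 0}

```text
time_s: 23.2
ee_pos: [0.4803, -0.002, 0.1523]
ee_rot: [179.9, 0.0, 99.3]
wrist_force: [-1.8, 0.9, 0.5]
gripper_width: 0.0004
grasp_force: 0.4
```

Run:
```python
from h import *
st();knob("scene");knob("wrist")
```

```text
t 23.2 case mm [-235.7    0.5  152.3] rot [179.9   0.   99.3] F [-1.8  0.9  0.5] w 0.4 g 0.4381951689720154
scene knob [[-208.0, 174.0, 105.0], [-201.0, 189.0, 110.0], [-196.0, 206.0, 114.0]]
lid angle 0.268985657474652
lid angle 0.26086175891734836
```

Emit:
play_rows:
  deltas:
    - {"jaw": -1,"tx": 0,"ty": -0.006,"tz": 0.033,"rx": 0,"ry": 0,"rz": 0}
    - {"jaw": -1,"tx": 0,"ty": -0.006,"tz": 0.033,"rx": 0,"ry": 0,"rz": 0}
    - {"jaw": -1,"tx": 0,"ty": -0.006,"tz": 0.033,"rx": 0,"ry": 0,"rz": 0}
    - {"jaw": -1,"tx": 0,"ty": -0.004,"tz": 0.033,"rx": 0,"ry": 0,"rz": 0}
    - {"jaw": -1,"tx": 0,"ty": -0.003,"tz": 0.033,"rx": 0,"ry": 0,"rz": 0}
    - {"jaw": -1,"tx": 0,"ty": 0,"tz": 0.03,"rx": 0,"ry": 0,"rz": 0}

```text
time_s: 23.9
ee_pos: [0.4725, -0.0035, 0.0925]
ee_rot: [-180.0, -0.0, 99.2]
wrist_force: [0.4, -0.5, 1.1]
gripper_width: 0.0001
grasp_force: 0.4
```

Run:
```python
from h import *
st();knob("scene");knob("wrist")
```

```text
t 23.9 case mm [-2.436e+02  2.000e-01  9.250e+01] rot [-180.    -0.    99.2] F [ 0.4 -0.5  1.1] w 0.1 g 0.41700472589582205
scene knob [[-209.0, 173.0, 103.0], [-202.0, 189.0, 107.0], [-198.0, 205.0, 111.0]]
lid angle 0.010148025421986723
lid angle 1.0837417382202352
```

Emit:
play_rows:
  deltas:
    - {"jaw": -1,"tx": 0,"ty": 0,"tz": 0.01,"rx": 0,"ry": 0,"rz": 0}
    - {"jaw": -1,"tx": 0,"ty": 0,"tz": 0.01,"rx": 0,"ry": 0,"rz": 0}
    - {"jaw": -1,"tx": 0,"ty": 0,"tz": 0.007,"rx": 0,"ry": 0,"rz": 0}
    - {"jaw": -1,"tx": 0,"ty": 0,"tz": 0,"rx": 0,"ry": 0,"rz": 0}

```text
time_s: 24.4
ee_pos: [0.4729, -0.0035, 0.0854]
ee_rot: [180.0, 0.0, 99.2]
wrist_force: [-0.0, 0.2, 0.3]
gripper_width: 0.0
grasp_force: 0.0
```

Emit:
play_rows:
  deltas:
    - {"jaw": -1,"tx": 0,"ty": 0,"tz": 0.005,"rx": 0,"ry": 0,"rz": 0}
    - {"jaw": -1,"tx": 0,"ty": 0,"tz": 0.005,"rx": 0,"ry": 0,"rz": 0}
    - {"jaw": -1,"tx": 0,"ty": 0,"tz": 0,"rx": 0,"ry": 0,"rz": 0}

```text
time_s: 24.7
ee_pos: [0.4731, -0.0035, 0.0847]
ee_rot: [179.9, 0.0, 99.2]
wrist_force: [-5.4, 0.0, 11.0]
gripper_width: -0.0001
grasp_force: 5.4
```

Run:
```python
from h import *
st()
i,W,c=snap("scene");C=case(W)
hsv=cv2.cvtColor(i,cv2.COLOR_RGB2HSV); m=(hsv[...,0]>100)&(hsv[...,0]<125)&(hsv[...,1]>120)&(abs(C[...,1])<110)&(C[...,0]<-10)&(C[...,0]>-190)&(C[...,2]>60)&(C[...,2]<140)
p=C[m]; A=np.linalg.lstsq(np.c_[p[:,:2],np.ones(len(p))],p[:,2],rcond=None)[0]; print("lid slope",A)
```

```text
t 24.7 case mm [-2.431e+02  1.000e-01  8.470e+01] rot [179.9   0.   99.2] F [-5.4  0.  11. ] w -0.1 g 5.418145749717951
lid slope [8.98904951e-04 2.81304033e-03 8.49434260e+01]
```

The lid is flat: slope is about 0 and the bar is hard against its stop. Retreat and check.

Emit:
play_rows:
  deltas:
    - {"jaw": -1,"tx": 0,"ty": 0,"tz": -0.02,"rx": 0,"ry": 0,"rz": 0}
    - {"jaw": -1,"tx": 0,"ty": 0,"tz": -0.12,"rx": 0,"ry": 0,"rz": 0}
    - {"jaw": -1,"tx": 0,"ty": -0.1,"tz": -0.15,"rx": 0,"ry": 0,"rz": 0}
    - {"jaw": -1,"tx": 0,"ty": -0.05,"tz": -0.1,"rx": 0,"ry": 0,"rz": 0}
    - {"jaw": -1,"tx": 0,"ty": 0,"tz": 0,"rx": 0,"ry": 0,"rz": 0}
    - {"jaw": -1,"tx": 0,"ty": 0,"tz": 0,"rx": 0,"ry": 0,"rz": 0}

```text
time_s: 25.35
ee_pos: [0.431, -0.0104, 0.1969]
ee_rot: [179.9, 0.0, 99.2]
wrist_force: [-0.4, -0.9, -1.5]
gripper_width: -0.0001
grasp_force: 0.0
```

Run:
```python
from h import *
st();knob("scene")
i,W,c=snap("scene");C=case(W); cv2.imwrite("pics/end.png",i[...,::-1])
hsv=cv2.cvtColor(i,cv2.COLOR_RGB2HSV); m=(hsv[...,0]>100)&(hsv[...,0]<125)&(hsv[...,1]>120)&(abs(C[...,1])<110)&(C[...,0]<-10)&(C[...,0]>-190)&(C[...,2]>60)&(C[...,2]<140)
p=C[m]; print("lid slope",np.linalg.lstsq(np.c_[p[:,:2],np.ones(len(p))],p[:,2],rcond=None)[0])
```

```text
t 25.35 case mm [-2.857e+02  1.000e-01  1.969e+02] rot [179.9   0.   99.2] F [-0.4 -0.9 -1.5] w -0.1 g 0.0
scene knob [[-208.0, 174.0, 107.0], [-200.0, 189.0, 110.0], [-196.0, 205.0, 115.0]]
lid angle 0.0016404893483300865
lid slope [-1.27498530e-05  3.38636803e-03  8.49076915e+01]
```

View pics/end.png

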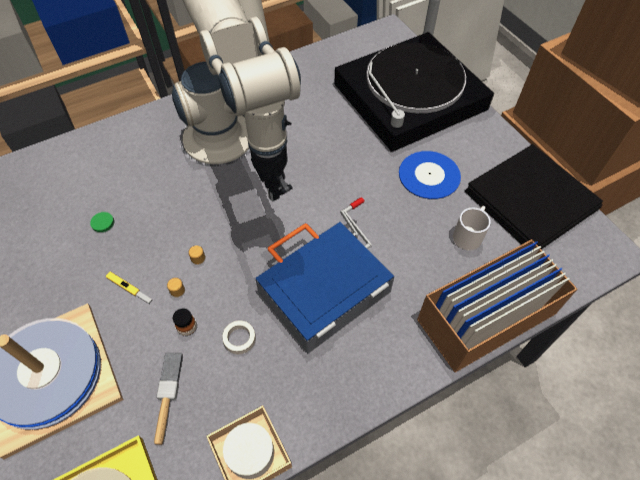

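The lid is flat and shut, with the knob back at (357,203), and every bystander is at its starting pixel. Handing in.

```bash
python3 -c "
from plant import env
print(env.close_job())"
```

```text
the job is handed in; nothing more can be done
None
```

I locked the stay, stood the brass weight upright in the right-hand bay, broke the knee upward again and shut the lid gently; the job is handed in at about 25 s of the 72 s allowed, but no verdict came back.

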